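# Slide the bookend home on the rack's pin

### The job

Put the loose bookend back on the book rack: set it down with its foot pointing at the row of books and lying on top of the small pin, then slide it along the rack until the hole in the foot drops over the pin, and leave it standing there, in line with the rack and with its foot flat on the board. Work gently: stop pushing as soon as the pin catches, keep the bookend upright, and do not shove the other things on the desk.

Things in the scene. Friction and masses are not known exactly. Their poses are not given: they have to be found in the camera images.
- bookend: Loose upright bookend, 0.3 kg: dark wooden block 24 (x) by 70 (y) by 80 mm high on a flat dark steel foot 6 mm thick, 80 mm wide; 86 mm high in all. Origin: underside of the foot, below the block's centre; z up. The foot reaches from x = -12 mm (block's outer face) to its tip at x = +124 mm. Take it by the block, across the 24 mm. At the start it stands on the desk right of the rack.
- bookend_hole (a point): Centre of the only hole in the bookend's foot, at the foot's underside: round, right through, 14 mm in diameter, on the centre line at bookend x = +68 mm; axes as the bookend's. It has 2 mm of play all round on the pin.
- bookend_tip (a point): Middle of the foot's far edge (x = +124 mm), at the underside; axes as the bookend's. The balance point is near x = +18 mm: left loose with the pin under the foot between hole and tip, the tip is held up by the pin, the block's outer edge rests on the board (lean about 4 degrees), and the bookend drops flat when the hole comes over the pin.
- rack: Fixed wooden book rack, lying roughly along the left-right direction: board 300 (x) by 110 (y) by 14 mm high. Origin: centre of its underside, z up. At its +x end (the robot's left) four fixed books and an end panel fill x = +72 to +150 mm, up to 156 mm above the desk. The rest of the board is bare and flat but for the pin.
- rack_slot (a point): Middle of the slot, on the board's top face, at rack x = -15, y = 0 mm; axes as the rack's (+x to the books). A steel pin, 10 mm in diameter, 7 mm high, top bevelled, stands in the slot at y = 0, clamped anywhere from 20 mm before to 20 mm past this point along x. Where is not measured: see it or find it by touch. Pushing with up to 25 N does not shift it.
- mug: White mug, 90 mm high, 76 mm across. Bystander, to be left alone; origin at the centre of its underside.
- pen_cup: Dark metal pen cup with pens, 72 mm across, pens up to 145 mm high. Bystander, to be left alone; origin at the centre of its underside.
- stapler: Stapler, 130 by 34 by 42 mm. Bystander, to be left alone; origin at the centre of its underside.
- note_pad: Block of note paper, 76 by 76 by 30 mm. Bystander, to be left alone; origin at the centre of its underside.
- tape_dispenser: Desk tape dispenser, 140 by 55 by 90 mm. Bystander, to be left alone; origin at the centre of its underside.
- mouse: Computer mouse, 100 by 60 by 35 mm. Bystander, to be left alone; origin at the centre of its underside.
- succulent: Small potted plant, pot 60 mm high, 80 mm across. Bystander, to be left alone; origin at the centre of its underside.
Mind the look-alikes: they are no part of the job. What is shaped like the bookend but purple or turquoise is not meant.

How it is judged:
By the outcome, as a careful person would: the job done as asked, in the order asked, and still so for the second after the job is handed in, with the robot touching nothing.
It also fails if it takes over 40 s, if anything falls off the work surface, if the arm or the gripper's body presses on something with over 40 N, if the wrist force passes 120 N, or if a joint passes its speed limit or range.

### The arm

A 6-joint arm with a two-finger parallel gripper is mounted at the origin on the work surface. World frame = base frame: x ahead of the robot, y to its left, z up, the work surface at z = 0. Lengths are in m, angles in rad, forces in N, time in s.
With the tool pointing down it reaches from about 0.425 to 0.95 m from the base axis. Payload 3.5 kg.
Tool frame: the origin (TCP) lies at the very end of the fingers, on their centre line; the grasp point (between the pads) lies 19 mm behind it; z points along the fingers, y is the line along which they close (so a half turn about z gives the same grasp; the last joint's range is limited). The gripper opens to 85 mm and grips with 20 to 120 N. Pads are 22 mm wide; open, the fingers measure 114 mm over their backs; the gripper's body (76 mm by 85 mm) begins 54 mm behind the grasp point. The pads swing forward as they close: fully open they stand 13 mm farther back than shut.
Start: joints at [-1.458, 0.286, 1.577, -0, 1.279, -0.15], TCP at [0.175, -0.652, 0.231] pointing down, gripper open.
Joint ranges: [-2.77, 2.77], [-0.9, 2.22], [0.21, 2.48], [-1.53, 4.67], [0.24, 2.81], [-2.84, 2.84]. Speed limits (rad/s): [2.79, 2.79, 3.14, 3.14, 3.14, 3.14].

### API

Orientations are given as a unit quaternion [x, y, z, w].
In Python, from plant import get_state, read_camera, sign_off, recognise gives the robot as it stands.
- The arm moves only by the tool arm_command, never from a script. Its argument "steps" is a list of rows, each an object with "translation": the shift along the tool's x, y, z scaled (see below), a list of three; "twist": the turn, a rotation vector about the tool's x, y, z scaled (see below), a list of three; "fingers": the opening, from -1 (shut) to 1 (fully open). In form: [{"translation": [x, y, z], "twist": [rx, ry, rz], "fingers": fingers}, ...]. A call has 1 to 5 rows; each row is the pose to reach, as a shift and turn from the pose commanded when the call began, along the tool's axes at that moment; what a row does not reach only later rows make up. The controller multiplies each number of a shift by 75 cm and each number of a turn by 60 degrees. A row lasts 1/8 s, in which the tool goes at most 62.5 mm and 10.7 degrees, less where a joint would pass 70% of its speed; a pose out of reach is approached as far as the arm can. A call with a number of a shift or a turn outside -1 to 1 is refused whole. A call with a gripper value outside its range is refused whole. The fingers move at their own pace and stop on an object; "grip_force" is the grip in N (left out, the last holds). Time passes only in rows, so rows that repeat a pose let the fingers close. It gives the time, the measured TCP pose, the force, the opening and the grip force at its end, in the units of the state.
- get_state(): the state, without advancing time (a new reading comes with each control period).
- read_camera(name): name is "scene" or "top" or "wrist"; returns a dict with "pixels" (400x640x3 uint8, red, green, blue), "K" (3x3 intrinsics, pixels), "R" (3x3) and "t" (3): a world point X has camera coordinates R X + t; the wrist camera has in their place "T_tool_cam" (4x4, takes a point from camera to tool coordinates, whose origin is the TCP and whose axes are the flange's). Camera axes: x right, y down, z forward; pixel columns grow to the right and rows downward; lengths in m; the calibration is good to about 2 mm. A picture is of the moment at which its call begins: read the wrist's pose just before it. There is no depth.
- sign_off(): hands the job in; it is judged then, once.
Trained networks look in a picture, given as the dict that the camera call returned (one of the last four; its "shot" number tells which), for a name from the list of things; names that differ only in an ending like _2 or _b are one class to them, and where a whole thing is asked for, a point or a joint stands for the part that bears it (a point fixed in the world has none). Each returns a list of dicts, best first, with "conf" (0 to 1); they miss things now and then, are a little off and sometimes report something else, mostly with a low value. They report only what shows in the picture. A call takes as long as a camera call. They do not tell look-alikes from the thing itself.
- recognise(picture, query): "point" ([row, column] in pixels, amid what is visible of it).
The state is a dict: "time": time; "qpos": joint angles; "dq": joint speeds; "joint_efforts": joint torques, N m; "eef_pos": TCP position; "tcp_rot": TCP orientation; "contact_force": force on the tool from outside, world axes, zero at the start; "wrist_torque": the same for the moment, N m; "opening": opening from 0.0 (shut) to 1.0 (fully open); "finger_force": force on a finger pad.
Only numpy, scipy, OpenCV 4.12 (cv2) and the standard library are available. Lean on these libraries where they do the work, as an engineer would, in place of code of your own. Each camera call takes 0.05 s, during which the arm holds its last target. There are 200 camera calls.

## Working session

There is one attempt and no reset: what is moved stays moved. The work goes in short steps, Python scripts to look and compute and a tool call to move; the robot and the scene stay as the last step left them, time stands still between calls to the robot, and variables do not carry over. Pictures are saved under pics/ and viewed, at most 10 in all, crops included, and the job is handed in when it is done.

Besides the shell and the picture viewer there is one more tool, called after "Emit:" by a JSON object that holds its "method" and its "body". arm_command: Moves the arm, as the interface text tells. Shifts and turns lie within -1 to 1; 1 stands for 75 cm of shift or 60 degrees of turn. Its arguments: {"type":"object","properties":{"steps":{"type":"array"},"grip_force":{"type":"number"}},"required":["steps"]}

```bash
mkdir -p pics; cat > h.py <<'E'
import numpy as np, cv2
from plant import get_state, read_camera, sign_off, recognise
from scipy.spatial.transform import Rotation as Ro
def save(n,p): cv2.imwrite('pics/'+n+'.png',cv2.cvtColor(p,cv2.COLOR_RGB2BGR))
def proj(c,X): 
    q=c['K']@(c['R']@np.asarray(X,float)+c['t']); return q[:2]/q[2]  # col,row
def ray(c,rc):
    d=c['R'].T@np.linalg.solve(c['K'],[rc[1],rc[0],1.]); return -c['R'].T@c['t'],d
def atz(c,rc,z):
    o,d=ray(c,rc); return o+d*(z-o[2])/d[2]
def wrist():
    s=get_state(); c=read_camera('wrist')
    T=np.eye(4);T[:3,:3]=Ro.from_quat(s['tcp_rot']).as_matrix();T[:3,3]=s['eef_pos']
    M=np.linalg.inv(T@c['T_tool_cam']); c['R']=M[:3,:3];c['t']=M[:3,3]; return s,c
E
python3 - <<'E'
from h import *
np.set_printoptions(precision=3,suppress=True)
s=get_state();print(s)
for n in('scene','top'):
    c=read_camera(n);save(n+'0',c['pixels']);print(n,c['K'],-c['R'].T@c['t'])
    for q in('bookend','bookend_hole','bookend_tip','rack','rack_slot'):
        for r in recognise(c,q)[:4]: print(q,np.round(r['point']),round(r['conf'],2),atz(c,r['point'],0.0))
E
```

```text
{'time': 0.0, 'qpos': array([-1.458,  0.287,  1.578, -0.   ,  1.279, -0.15 ]), 'dq': array([-0.   , -0.003, -0.   , -0.002, -0.001, -0.001]), 'joint_efforts': array([ -0.001, -40.598, -29.263,  -0.   ,   0.006,   0.   ]), 'eef_pos': array([ 0.175, -0.651,  0.23 ]), 'tcp_rot': array([ 0.991,  0.131,  0.   , -0.001]), 'contact_force': array([-0.268,  0.175,  0.522]), 'wrist_torque': array([0.006, 0.049, 0.013]), 'finger_force': 0.0, 'opening': 1.000381539376513}
scene [[497.017   0.    316.286]
 [  0.    497.017 201.26 ]
 [  0.      0.      1.   ]] [ 1.471 -0.587  1.088]
bookend [187. 229.] 0.98 [ 0.338 -0.241  0.   ]
bookend [216. 180.] 0.64 [ 0.387 -0.421  0.   ]
bookend [237. 232.] 0.6 [ 0.539 -0.315  0.   ]
bookend_hole [215. 177.] 0.8 [ 0.38  -0.426  0.   ]
bookend_hole [189. 229.] 0.71 [ 0.346 -0.244  0.   ]
bookend_hole [235. 232.] 0.67 [ 0.531 -0.31   0.   ]
bookend_hole [234. 379.] 0.37 [0.73  0.068 0.   ]
bookend_tip [238. 232.] 0.87 [ 0.541 -0.314  0.   ]
bookend_tip [214. 181.] 0.75 [ 0.379 -0.413  0.   ]
bookend_tip [188. 232.] 0.6 [ 0.346 -0.235  0.   ]
rack [178. 376.] 0.67 [0.525 0.197 0.   ]
rack_slot [181. 372.] 0.62 [0.527 0.179 0.   ]
top [[511.088   0.    330.079]
 [  0.    511.088 202.351]
 [  0.      0.      1.   ]] [ 0.37  -0.051  1.304]
bookend [271. 471.] 0.9 [ 0.386 -0.431  0.   ]
bookend [279. 398.] 0.82 [ 0.372 -0.244  0.   ]
bookend [209. 426.] 0.56 [ 0.549 -0.325  0.   ]
bookend_hole [272. 470.] 0.7 [ 0.384 -0.428  0.   ]
bookend_hole [210. 423.] 0.66 [ 0.545 -0.316  0.   ]
bookend_tip [211. 425.] 0.94 [ 0.545 -0.321  0.   ]
bookend_tip [272. 476.] 0.93 [ 0.385 -0.441  0.   ]
bookend_tip [277. 402.] 0.88 [ 0.376 -0.252  0.   ]
rack [207. 247.] 0.62 [0.567 0.138 0.   ]
rack_slot [211. 244.] 0.66 [0.556 0.145 0.   ]
```

View pics/scene0.png

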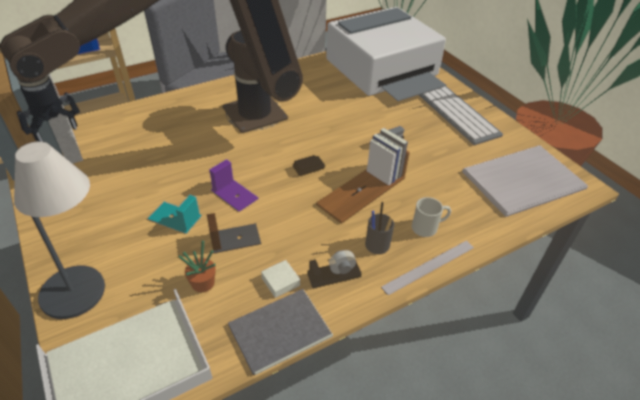

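View pics/top0.png

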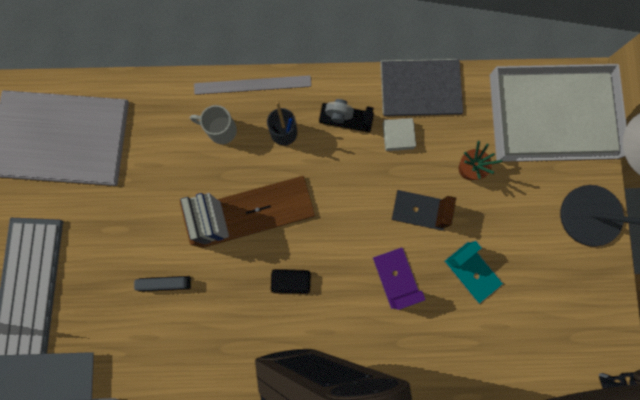

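Three bookend shapes show. The dark wood and steel one is at top (row 209, col 425) / scene (235, 232), the purple one at top (279, 398), and the turquoise one at top (271, 471). The dark one fits the description: brown block, dark foot, right of the rack. The rack is at top (211, 247), with its slot and pin near (209, 258). I'll confirm with an enlarged crop.

```bash
python3 - <<'E'
from h import *
c=read_camera('top')['pixels']
a=cv2.resize(c[180:240,380:470],None,fx=6,fy=6,interpolation=cv2.INTER_CUBIC)
b=cv2.resize(c[165:255,175:325],None,fx=3.6,fy=3.6,interpolation=cv2.INTER_CUBIC)
b=cv2.resize(b,(540,324));save('crop1',np.clip(np.vstack([a,b[:240]])*1.0,0,255).astype(np.uint8)[:600])
E
```

```text
(no output)
```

View pics/crop1.png

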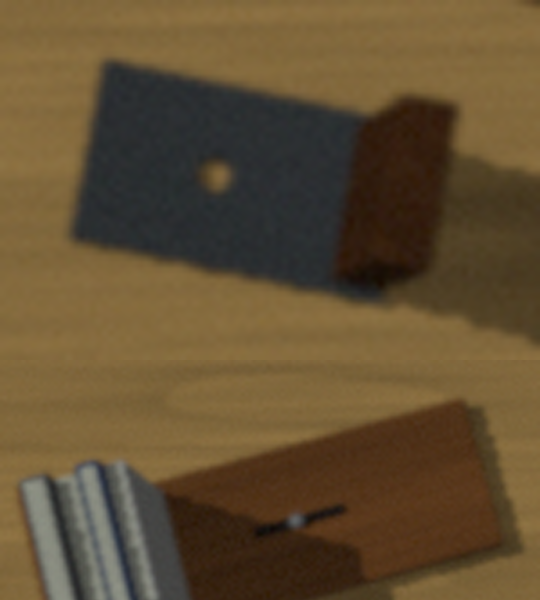

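The crop shows the dark bookend: brown block on the right, grey foot pointing left, and its hole at crop (218, 178). Below it, the bare rack has a bright pin at crop (296, 520) in the slot. Next I'll compute coarse poses.

```bash
python3 - <<'E'
from h import *
np.set_printoptions(precision=4,suppress=True)
c=read_camera('top')
P=lambda x,y,f,c0,r0:[(y+.5)/f-.5+r0,(x+.5)/f-.5+c0]
A=lambda x,y,z:atz(c,P(x,y,6,380,180),z)
B=lambda x,y,z:atz(c,P(x,y-360,3.6,175,165),z)
hole=A(218,178,.003);t1=A(107,62,.006);t2=A(73,238,.006);tip=(t1+t2)/2
d=hole-tip;print('hole',hole,'tip',t1,t2,np.linalg.norm(t1-t2),np.linalg.norm(d))
e=t1-t2;print('yaw of +x by edge',np.degrees(np.arctan2(e[1],e[0])), 'by axis',np.degrees(np.arctan2(-d[1],-d[0])))
pin=B(296,520,.021);s1=B(257,532,.014);s2=B(345,509,.014);c1=B(465,402,.014);c2=B(505,545,.014)
print('pin',pin,'slot',(s1+s2)/2,s1,s2,'end',c1,c2,np.linalg.norm(c1-c2))
e=c1-c2;print('rack yaw edge',np.degrees(np.arctan2(e[0],-e[1])),'slot',np.degrees(np.arctan2(*(s1-s2)[1::-1])))
s=read_camera('scene')
print(proj(s,hole),proj(s,pin))
for q in('mug','pen_cup','stapler','mouse','note_pad','tape_dispenser'):
    for r in recognise(c,q)[:1]: print(q,atz(c,r['point'],0.03),r['conf'])
E
```

```text
hole [ 0.5483 -0.2977  0.003 ] tip [ 0.5996 -0.2519  0.006 ] [ 0.5237 -0.2337  0.006 ] 0.0780806596707613 0.05659237385569381
yaw of +x by edge -13.508040960294538 by axis 76.38766432027174
pin [0.5567 0.1091 0.021 ] slot [0.5573 0.1064 0.014 ] [0.5498 0.1374 0.014 ] [0.5647 0.0753 0.014 ] end [ 0.6398 -0.0111  0.014 ] [ 0.5361 -0.0372  0.014 ] 0.10696547578921282
rack yaw edge 104.15105031732753 slot 103.41194014072713
[238.7065 236.638 ] [359.3473 188.3468]
mug [0.7843 0.2041 0.03  ] 0.62
pen_cup [0.7722 0.0496 0.03  ] 0.56
stapler [0.3761 0.345  0.03  ] 0.76
mouse [0.3736 0.0316 0.03  ] 0.65
note_pad [ 0.545  -0.3121  0.03  ] 0.74
tape_dispenser [ 0.7944 -0.1314  0.03  ] 0.81
```

```bash
cat >> h.py <<'E'
def yaw(q): x=Ro.from_quat(q).as_matrix()[:,0]; return np.degrees(np.arctan2(x[1],x[0]))
def goto(p,yawdeg,s=None,quiet=False):
    """numbers for a tool-down pose at p with tool x at yawdeg"""
    s=s or get_state(); R0=Ro.from_quat(s['tcp_rot'])
    R1=Ro.from_matrix(np.array([[np.cos(np.radians(yawdeg)),np.sin(np.radians(yawdeg)),0],[np.sin(np.radians(yawdeg)),-np.cos(np.radians(yawdeg)),0],[0,0,-1]]).T)
    t=R0.inv().apply(np.array(p)-s['eef_pos'])/.75; w=(R0.inv()*R1).as_rotvec()/np.radians(60)
    print('goto',np.round(t,4),np.round(w,4))
E
python3 - <<'E'
from h import *
np.set_printoptions(precision=4,suppress=True)
s,c=wrist();print(c['T_tool_cam'],c['K'][0])
goto([.30,-.42,.26],-13.6);goto([.532,-.364,.26],-13.6)
E
```

```text
[[ 0.0002 -0.9576 -0.2882  0.0734]
 [ 1.      0.0001  0.0002 -0.0012]
 [-0.0002 -0.2882  0.9576 -0.142 ]
 [ 0.      0.      0.      1.    ]] [305.2838   0.     319.3937]
goto [ 0.2408 -0.2553 -0.0382] [ 0.     -0.      0.4776]
goto [ 0.5589 -0.247  -0.0382] [ 0.     -0.      0.4776]
```

Emit:
{"method": "arm_command", "body": {"steps": [{"translation":[0.24,-0.255,-0.04],"twist":[0,0,0.477],"fingers":1},{"translation":[0.24,-0.255,-0.04],"twist":[0,0,0.477],"fingers":1},{"translation":[0.24,-0.255,-0.04],"twist":[0,0,0.477],"fingers":1},{"translation":[0.24,-0.255,-0.04],"twist":[0,0,0.477],"fingers":1},{"translation":[0.559,-0.247,-0.04],"twist":[0,0,0.477],"fingers":1}]}}

```text
time: 1.72
eef_pos: [0.3527, -0.4129, 0.2607]
tcp_rot: [0.993, -0.119, 0.0, 0.0]
contact_force: [-0.1, -1.1, -0.1]
opening: 0.996
finger_force: 0.0
```

```bash
python3 - <<'E'
from h import *
s=get_state();print(s['eef_pos'],yaw(s['tcp_rot']),s['qpos']);goto([.532,-.364,.26],-13.6)
E
```

```text
[ 0.35270226 -0.412861    0.26067762] -13.625221381368856 [-1.05056459e+00 -2.86644094e-02  1.87052825e+00 -3.50971108e-04
  1.29900777e+00  7.58130905e-01]
goto [ 0.217  -0.1196  0.0009] [ 0.0007 -0.0002 -0.0004]
```

Emit:
{"method": "arm_command", "body": {"steps": [{"translation":[0.217,-0.12,0],"twist":[0,0,0],"fingers":1},{"translation":[0.217,-0.12,0],"twist":[0,0,0],"fingers":1},{"translation":[0.217,-0.12,0],"twist":[0,0,0],"fingers":1},{"translation":[0.217,-0.12,0],"twist":[0,0,0],"fingers":1}]}}

```text
time: 2.22
eef_pos: [0.5353, -0.3643, 0.2593]
tcp_rot: [0.993, -0.116, -0.0, -0.0]
contact_force: [0.2, -0.2, 0.4]
opening: 0.999
finger_force: 0.0
```

```bash
python3 - <<'E'
from h import *
import pickle
s,c=wrist();print(s['eef_pos'],yaw(s['tcp_rot']));save('w1',c['pixels']);pickle.dump((s,c),open('w1.p','wb'))
for q in('bookend','bookend_hole','bookend_tip'):
    for r in recognise(c,q)[:3]: print(q,np.round(r['point'],1),round(r['conf'],2),atz(c,r['point'],0.003))
E
```

```text
[ 0.53530896 -0.36428742  0.25932187] -13.278968248954888
bookend [166.9 281. ] 0.93 [ 0.54404096 -0.31292405  0.003     ]
bookend [296.6 268.4] 0.86 [ 0.35715093 -0.24192102  0.003     ]
bookend [249.6 379.5] 0.57 [ 0.39572194 -0.41866114  0.003     ]
bookend_hole [166.1 283.4] 0.93 [ 0.54434655 -0.31629288  0.003     ]
bookend_hole [ 8.5 60.7] 0.7 [ 0.77986294 -0.11536721  0.003     ]
bookend_hole [295.4 266.9] 0.63 [ 0.35967967 -0.24029771  0.003     ]
bookend_tip [251.1 381.2] 0.84 [ 0.39282595 -0.42062494  0.003     ]
bookend_tip [167.4 281. ] 0.71 [ 0.54339495 -0.31274674  0.003     ]
bookend_tip [295.7 266.5] 0.62 [ 0.35931522 -0.2395654   0.003     ]
```

View pics/w1.png

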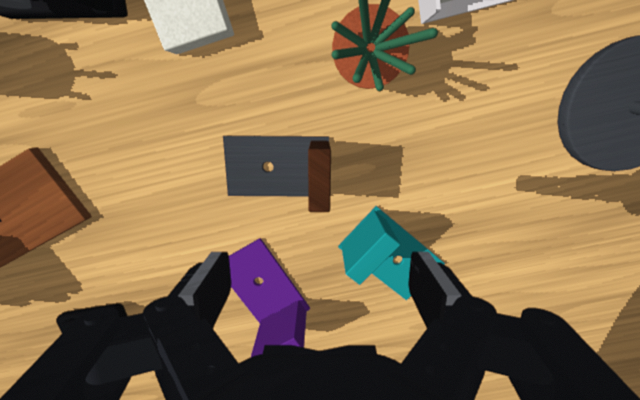

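The wrist view shows the dark bookend: hole at (167, 268), foot tip edge at col ~226, and the block's top face over rows 150–211, cols 308–330. The turquoise look-alike's corner is near (208, 377), so I'll check clearance to it.

```bash
python3 - <<'E'
from h import *
import pickle
np.set_printoptions(precision=4,suppress=True)
s,c=pickle.load(open('w1.p','rb'));p=c['pixels'].astype(int)
R,G,B=p[...,0],p[...,1],p[...,2]
def big(m,r0,r1,c0,c1):
    k=np.zeros(m.shape,np.uint8);k[r0:r1,c0:c1]=m[r0:r1,c0:c1]
    n,l,st,ce=cv2.connectedComponentsWithStats(k);i=1+np.argmax(st[1:,4]);return (l==i),ce[i],st[i]
print(p[180,319],p[146,319],p[150,250],p[167,268])
foot,_,st=big((B>=R-3)&(R<110),125,215,210,345);print('foot',st)
fr=cv2.minAreaRect(np.argwhere(foot)[:,::-1].astype(np.float32));print(fr)
h,ce,st=big((R>B+40)&(R>110),155,180,255,282);print('hole',ce,st)
top,_,st2=big((R>B+25)&(R<130)&(R>65),140,216,300,335);print('top',st2)
tr=cv2.minAreaRect(np.argwhere(top)[:,::-1].astype(np.float32));print(tr)
hole=atz(c,ce[::-1],.003);print('hole',hole)
ft=cv2.boxPoints(fr);W=[atz(c,q[::-1],.006) for q in ft];print('foot corners',*W)
tt=[atz(c,q[::-1],.086) for q in cv2.boxPoints(tr)];print('top',*tt,'centre',atz(c,tr[0][::-1],.086))
ctr=atz(c,tr[0][::-1],.086)[:2];d=hole[:2]-ctr;print('len',np.linalg.norm(d),'yaw',np.degrees(np.arctan2(d[1],d[0])))
# turquoise corners/highest in bookend frame
th=np.radians(76.4);u=np.array([np.cos(th),np.sin(th)]);v=np.array([-u[1],u[0]])
for z in(.0,.086):
    t=atz(c,[208,377],z)[:2]-ctr;print(z,t@u,t@v)
    t=atz(c,[243,340],z)[:2]-ctr;print(z,t@u,t@v)
E
```

```text
[81 46 29] [38 21 15] [64 67 72] [158 124  77]
foot [ 224  137  104   59 4745]
((275.5, 166.0), (58.0, 103.0), 90.0)
hole [268.2877 166.1233] [264 162  10  10  73]
top [ 308  140   27   72 1483]
((321.0, 175.5), (71.0, 26.0), 90.0)
hole [ 0.5489 -0.2969  0.003 ]
foot corners [ 0.5984 -0.2529  0.006 ] [ 0.5683 -0.3807  0.006 ] [ 0.4933 -0.3636  0.006 ] [ 0.5251 -0.2285  0.006 ]
top [ 0.5775 -0.3611  0.086 ] [ 0.5714 -0.3869  0.086 ] [ 0.4967 -0.3704  0.086 ] [ 0.5032 -0.3428  0.086 ] centre [ 0.5385 -0.3656  0.086 ]
len 0.06954182486189114 yaw 81.40263939226494
0.0 -0.07835885655048624 0.06444413462674727
0.0 -0.028442650716106185 0.11772487054306056
0.086 -0.06121862886764096 0.035749440128549366
0.086 -0.021998440600570785 0.07761320879276505
```

```bash
python3 - <<'E'
from h import *
goto([.5327,-.3634,.12],-13.5);goto([.5327,-.3634,.036],-13.5)
E
```

```text
goto [ 0.0009 -0.0048  0.1868] [ 0.0001  0.0004 -0.002 ]
goto [ 0.0009 -0.0048  0.2988] [ 0.0001  0.0004 -0.002 ]
```

Emit:
{"method": "arm_command", "body": {"steps": [{"translation":[0.001,-0.005,0.08],"twist":[0,0,0],"fingers":1},{"translation":[0.001,-0.005,0.16],"twist":[0,0,0],"fingers":1},{"translation":[0.001,-0.005,0.22],"twist":[0,0,0],"fingers":1},{"translation":[0.001,-0.005,0.27],"twist":[0,0,0],"fingers":1},{"translation":[0.001,-0.005,0.299],"twist":[0,0,0],"fingers":1}]}}

```text
time: 3.05
eef_pos: [0.5317, -0.363, 0.0339]
tcp_rot: [0.993, -0.119, -0.001, -0.001]
contact_force: [-0.1, -0.4, 0.6]
opening: 0.998
finger_force: 0.0
```

```bash
python3 - <<'E'
from h import *
s,c=wrist();print(s['eef_pos'],yaw(s['tcp_rot']),s['contact_force']);save('w2',c['pixels'])
for p in ([.5327-.0028,-.3634-.0117,.086],[.5327+.0028,-.3634+.0117,.086]):print(proj(c,p))
E
```

```text
[ 0.53172527 -0.36297351  0.03394124] -13.683542650562677 [-0.09220879 -0.373803    0.58772955]
[356.50101323 321.25599041]
[287.78157091 321.3849239 ]
```

View pics/w2.png

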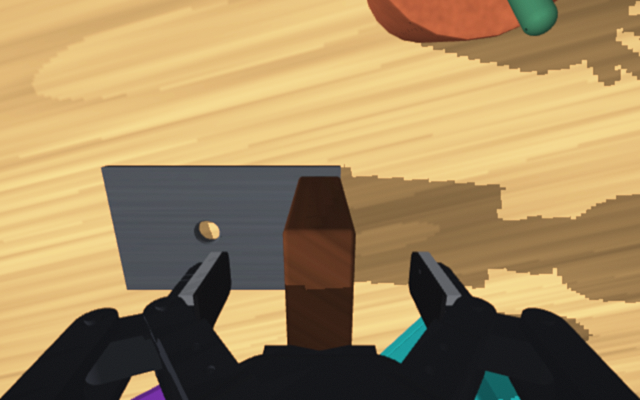

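The block (cols 284–355) sits centred between the open fingers, with the hole at (231, 207). Closing now.

Emit:
{"method": "arm_command", "body": {"steps": [{"translation":[0,0,0],"twist":[0,0,0],"fingers":-0.2},{"translation":[0,0,0],"twist":[0,0,0],"fingers":-0.6},{"translation":[0,0,0],"twist":[0,0,0],"fingers":-0.6},{"translation":[0,0,0],"twist":[0,0,0],"fingers":-0.6},{"translation":[0,0,0],"twist":[0,0,0],"fingers":-0.6}], "grip_force": 40}}

```text
time: 3.72
eef_pos: [0.5347, -0.3637, 0.0376]
tcp_rot: [0.993, -0.118, 0.001, 0.001]
contact_force: [-0.5, 0.3, 6.2]
opening: 0.275
finger_force: 41.6
```

```bash
python3 - <<'E'
from h import *
goto([.5327,-.3634,.17],-13.5);goto([.6017,-.0755,.17],13.7)
E
```

```text
goto [-0.0022  0.0005 -0.1765] [ 0.0016 -0.0024 -0.0008]
goto [-0.0027 -0.3942 -0.1771] [ 0.0021 -0.002  -0.4542]
```

Emit:
{"method": "arm_command", "body": {"steps": [{"translation":[0,0,-0.04],"twist":[0,0,0],"fingers":-0.6},{"translation":[0,0,-0.12],"twist":[0,0,0],"fingers":-0.6},{"translation":[0,-0.04,-0.177],"twist":[0,0,0],"fingers":-0.6},{"translation":[-0.001,-0.11,-0.177],"twist":[0,0,-0.12],"fingers":-0.6},{"translation":[-0.002,-0.18,-0.177],"twist":[0,0,-0.25],"fingers":-0.6}], "grip_force": 60}}

```text
time: 4.35
eef_pos: [0.5635, -0.2296, 0.1679]
tcp_rot: [1.0, 0.014, -0.0, -0.0]
contact_force: [1.9, 0.2, -3.5]
opening: 0.276
finger_force: 59.5
```

```bash
python3 - <<'E'
from h import *
s=get_state();print(s['eef_pos'],yaw(s['tcp_rot']),s['contact_force'],s['opening'])
goto([.6017,-.0755,.17],13.7)
E
```

```text
[ 0.5635092  -0.22961432  0.1679432 ] 1.6353569414299447 [ 1.94257438  0.2229364  -3.53557035] 0.2761801397298541
goto [ 0.0568 -0.204  -0.0026] [-0.001   0.0007 -0.2011]
```

Emit:
{"method": "arm_command", "body": {"steps": [{"translation":[0.02,-0.07,0],"twist":[0,0,-0.1],"fingers":-0.6},{"translation":[0.04,-0.14,0],"twist":[0,0,-0.201],"fingers":-0.6},{"translation":[0.057,-0.204,0],"twist":[0,0,-0.201],"fingers":-0.6},{"translation":[0.057,-0.204,0],"twist":[0,0,-0.201],"fingers":-0.6}]}}

```text
time: 4.85
eef_pos: [0.602, -0.0733, 0.1667]
tcp_rot: [0.993, 0.12, -0.002, -0.001]
contact_force: [-0.9, -0.8, -2.9]
opening: 0.271
finger_force: 59.8
```

```bash
python3 - <<'E'
from h import *
import pickle
np.set_printoptions(precision=4,suppress=True)
s,c=wrist();print(s['eef_pos'],yaw(s['tcp_rot']),s['contact_force'],s['opening']);save('w3',c['pixels']);pickle.dump((s,c),open('w3.p','wb'))
print(proj(c,[.5567,.1091,.021]))
for q in('bookend_hole','bookend_tip','rack_slot','rack'):
    for r in recognise(c,q)[:3]: print(q,np.round(r['point'],1),round(r['conf'],2),atz(c,r['point'],0.014))
E
```

```text
[ 0.602  -0.0733  0.1667] 13.792590037470125 [-0.855  -0.8439 -2.8913] 0.2714564829932454
[127.7916 185.5926]
bookend_hole [365.9 567.8] 0.75 [ 0.4532 -0.4171  0.014 ]
bookend_hole [373.5 425.6] 0.67 [ 0.4009 -0.2546  0.014 ]
bookend_hole [233.7 246.9] 0.57 [ 0.531  -0.0112  0.014 ]
bookend_tip [364.4 569.4] 0.83 [ 0.4557 -0.4179  0.014 ]
bookend_tip [233.8 244.4] 0.74 [ 0.5303 -0.0086  0.014 ]
bookend_tip [375.  424.2] 0.72 [ 0.3983 -0.2537  0.014 ]
rack [164.3  84.9] 0.67 [0.5656 0.1551 0.014 ]
```

View pics/w3.png

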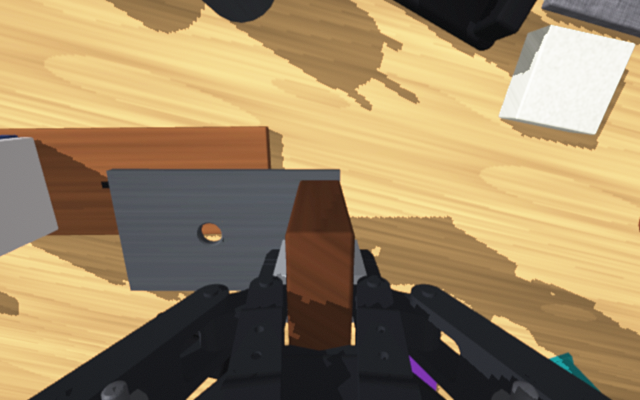

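The held bookend is level and its hole is at (233, 210). The pin is just hidden behind the foot's left edge at about (185, 127). I'll back off 60 mm to see it.

Emit:
{"method": "arm_command", "body": {"steps": [{"translation":[0,0.08,0],"twist":[0,0,0],"fingers":-0.6},{"translation":[0,0.08,0],"twist":[0,0,0],"fingers":-0.6},{"translation":[0,0.08,0],"twist":[0,0,0],"fingers":-0.6}]}}

```text
time: 5.48
eef_pos: [0.6164, -0.1368, 0.1682]
tcp_rot: [0.993, 0.116, -0.0, -0.0]
contact_force: [-0.0, 0.2, -3.6]
opening: 0.274
finger_force: 60.7
```

```bash
python3 - <<'E'
from h import *
import pickle
np.set_printoptions(precision=4,suppress=True)
s,c=wrist();print(s['eef_pos'],yaw(s['tcp_rot']));pickle.dump((s,c),open('w4.p','wb'))
print(proj(c,[.5567,.1091,.021]))
p=c['pixels'][120:300,100:360];save('w4',cv2.resize(p,None,fx=3,fy=3,interpolation=cv2.INTER_CUBIC))
E
```

```text
[ 0.6164 -0.1368  0.1682] 13.347054483642626
[ 61.9865 186.3114]
```

View pics/w4.png

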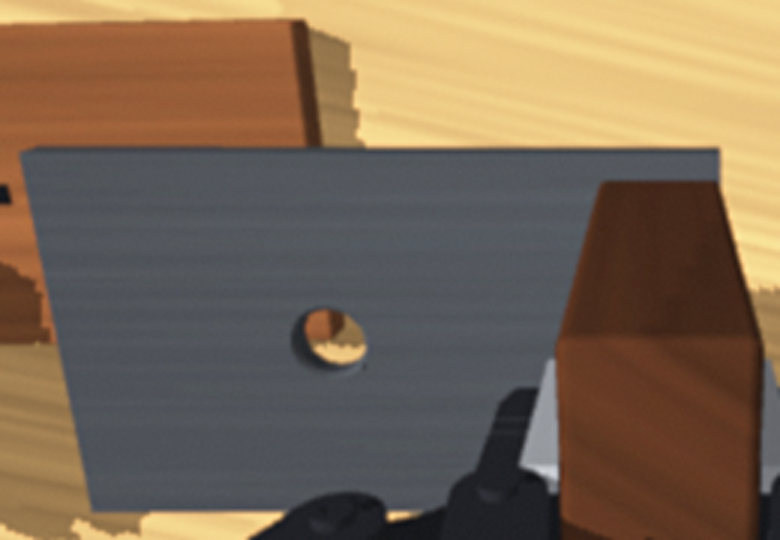

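The foot edges look level with the rack's, the hole is at crop (330, 340), and the slot end shows at crop (5, 195). The pin lies left of the crop, so I'll extract it numerically.

```bash
python3 - <<'E'
from h import *
import pickle
np.set_printoptions(precision=4,suppress=True)
s,c=pickle.load(open('w4.p','rb'))
w=c['pixels'][165:205,20:110].astype(int)
dark=(w.max(2)<38);pinm=(w[...,2]>w[...,0]-12)&(w.max(2)>70)
n,l,st,ce=cv2.connectedComponentsWithStats(pinm.astype(np.uint8))
for i in range(1,n):
    if st[i,4]>5: print('pinblob',st[i],ce[i]+[20,165],atz(c,(ce[i]+[20,165])[::-1],.021))
n,l,st,ce=cv2.connectedComponentsWithStats(dark.astype(np.uint8))
for i in range(1,n):
    if st[i,4]>5:
        print('dark',st[i]+[20,165,0,0,0],atz(c,(ce[i]+[20,165])[::-1],.014))
save('w4b',np.hstack([cv2.resize(c['pixels'][165:210,20:110],None,fx=8,fy=8,interpolation=cv2.INTER_NEAREST)]))
# bookend in hand: tip corners & hole in world with foot height guess
for z in(.130,.134,.138):
    f=lambda x,y,zz:atz(c,[120+(y+.5)/3-.5,100+(x+.5)/3-.5],zz)
    a,b,h=f(22,150,z),f(92,511,z),f(330,340,z-.003)
    e=a-b;print(z,'width',np.linalg.norm(e),'tip-hole',np.linalg.norm((a+b)/2-h),'yaw',np.degrees(np.arctan2(e[0],-e[1])),h)
E
```

```text
pinblob [87  5  3 15 28] [108.3929 175.7143] [0.578  0.0653 0.021 ]
pinblob [ 39  17  15   9 112] [ 65.8482 185.7946] [0.5581 0.1054 0.021 ]
dark [ 38 183  21   6 119] [0.5511 0.1284 0.014 ]
dark [ 74 183  29   5 132] [0.5609 0.0901 0.014 ]
0.13 width 0.0828656868156125 tip-hole 0.05666042552530084 yaw 102.78569639129914 [ 0.5946 -0.0676  0.127 ]
0.134 width 0.08102666704105603 tip-hole 0.055381119438450824 yaw 102.78569639129915 [ 0.5967 -0.0687  0.131 ]
0.138 width 0.07918764726649966 tip-hole 0.05410191621908188 yaw 102.78569639129917 [ 0.5987 -0.0698  0.135 ]
```

View pics/w4b.png

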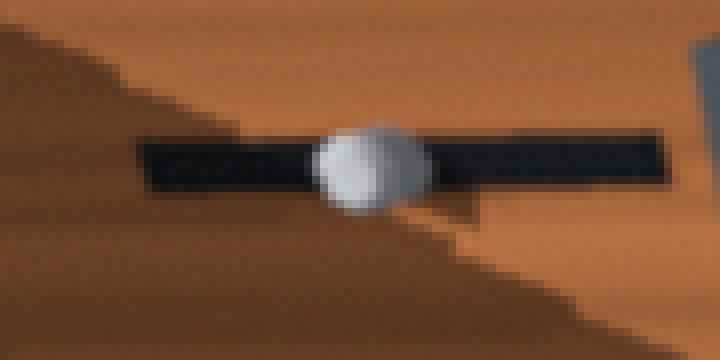

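The pin's top face is at crop (348, 170), i.e. pixel (185.8, 63.2). The slot runs from crop (148, 167) to (662, 160). Next: the held bookend's offset relative to tool and rack.

```bash
python3 - <<'E'
from h import *
import pickle
np.set_printoptions(precision=4,suppress=True)
s,c=pickle.load(open('w4.p','rb'))
p8=lambda x,y:[165+(y+.5)/8-.5,20+(x+.5)/8-.5]
p3=lambda x,y:[120+(y+.5)/3-.5,100+(x+.5)/3-.5]
pin=atz(c,p8(350,170),.021);L=atz(c,p8(148,167),.014);R=atz(c,p8(662,160),.014)
e=L-R;print('pin',pin,'slot',(L+R)/2,np.linalg.norm(e),'yaw',np.degrees(np.arctan2(e[1],e[0])))
d=(pin-R)[:2];u=e[:2]/np.linalg.norm(e[:2]);print('pin off slot line',u[0]*d[1]-u[1]*d[0],'along',d@u)
a1,a2=atz(c,p3(0,24),.014),atz(c,p3(290,20),.014);e=a1-a2;print('rack far edge yaw',np.degrees(np.arctan2(e[1],e[0])))
Rt=Ro.from_quat(s['tcp_rot']);ft=s['eef_pos'][2]-.0355+.006
T=lambda X:Rt.inv().apply(X-s['eef_pos'])
a,b=atz(c,p3(22,150),ft),atz(c,p3(92,511),ft);h=atz(c,p3(330,338),ft);r=atz(c,p3(719,150),ft)
print('tool: tip mid',T((a+b)/2),'hole',T(h),'a,b,r',T(a),T(b),T(r))
e=a-b;print('tip yaw',np.degrees(np.arctan2(e[0],-e[1])));e=a-r;print('side yaw',np.degrees(np.arctan2(e[1],e[0])),'tool',yaw(s['tcp_rot'])+90)
t=read_camera('top')
for z in (.014,): print(atz(t,[165+(160.5)/3.6-.5,175+296.5/3.6-.5],.021))
# pin blob sub-pixel in top
w=t['pixels'][200:220,245:272].astype(int);m=w[...,2]>w[...,0]-5;m&=w.max(2)>90
print('pin top cam',atz(t,np.argwhere(m).mean(0)+[200,245],.019),m.sum())
E
```

```text
pin [0.5575 0.1078 0.021 ] slot [0.5568 0.1066 0.014 ] 0.06454583895166123 yaw 104.16708579491355
pin off slot line -0.0009692221822059765 along 0.03326517418514354
rack far edge yaw 104.12744929258042
tool: tip mid [-0.0005 -0.1227  0.0296] hole [ 0.0003 -0.0677  0.0296] a,b,r [ 0.039  -0.1223  0.0296] [-0.0399 -0.1231  0.0296] [0.039  0.0102 0.0295]
tip yaw 102.78569639129915
side yaw 103.36404331293261 tool 103.34705448364262
[0.5567 0.1091 0.021 ]
pin top cam [0.5567 0.11   0.019 ] 5
```

```bash
cat > dr.py <<'E'
from h import *
# dead-reckoned command pose (the state readings are noisy): list of final rows of each call
P=np.array([.175,-.652,.231]);Rq=Ro.from_matrix(np.array([[np.cos(a:=np.radians(15.05)),np.sin(a),0],[np.sin(a),-np.cos(a),0],[0,0,-1]]).T)
C=[([.559,-.247,-.04],[0,0,.477]),([.217,-.12,0],[0,0,0]),([.001,-.005,.299],[0,0,0]),([-.002,-.18,-.177],[0,0,-.25]),([.057,-.204,0],[0,0,-.201]),([0,.08,0],[0,0,0])]
E
python3 - <<'E'
from dr import *
import pickle
np.set_printoptions(precision=4,suppress=True)
for t,w in C:
    P=P+Rq.apply(np.array(t)*.75);Rq=Rq*Ro.from_rotvec(np.radians(60)*np.array(w));print(P,yaw(Rq.as_quat()))
z=[]
for i in range(6): read_camera('top');q=get_state();z.append([*q['eef_pos'],yaw(q['tcp_rot'])])
z=np.array(z);print('mean meas',z.mean(0),z.std(0))
s,c=pickle.load(open('w4.p','rb'))
P=z.mean(0)[:3]  # averaged measured position
y=z.mean(0)[3]
T=np.eye(4);a=np.radians(y);T[:3,:3]=np.array([[np.cos(a),np.sin(a),0],[np.sin(a),-np.cos(a),0],[0,0,-1]]).T;T[:3,3]=P
M=np.linalg.inv(T@c['T_tool_cam']);c['R'],c['t']=M[:3,:3],M[:3,3]
p8=lambda x,y:[165+(y+.5)/8-.5,20+(x+.5)/8-.5]
p3=lambda x,y:[120+(y+.5)/3-.5,100+(x+.5)/3-.5]
tl=lambda X:T[:3,:3].T@(X-P)
pin,L,R=atz(c,p8(350,170),.021),atz(c,p8(148,167),.014),atz(c,p8(662,160),.014)
print('pin world',pin,'tool',tl(pin),'slot tool',tl(L),tl(R))
e=tl(L)-tl(R);dy=np.degrees(np.arctan2(e[0],-e[1]));print('slot angle vs tool -y (about tool z)',dy)
a1,a2=tl(atz(c,p3(0,24),.014)),tl(atz(c,p3(290,20),.014));e=a1-a2;print('edge angle',np.degrees(np.arctan2(e[0],-e[1])))
ft=P[2]-.0365+.006
a_,b_,h,r=[tl(atz(c,p3(*q),ft)) for q in((22,150),(92,511),(330,338),(719,150))];print('tip',a_,b_,'hole',h,'r',r)
E
```

```text
[ 0.5318 -0.3642  0.261 ] -13.569999999999997
[ 0.7111 -0.3149  0.261 ] -13.569999999999997
[ 0.7127 -0.3115  0.0368] -13.569999999999997
[ 0.7429 -0.1799  0.1695] 1.4300000000000026
[ 0.7818 -0.0259  0.1695] 13.490000000000004
[ 0.7958 -0.0842  0.1695] 13.490000000000004
mean meas [ 0.6167 -0.135   0.1685 13.5324] [0.0001 0.0001 0.0001 0.0154]
pin world [0.5571 0.1094 0.021 ] tool [-0.0007 -0.2516  0.1475] slot tool [-0.0021 -0.2828  0.1545] [-0.0012 -0.2183  0.1545]
slot angle vs tool -y (about tool z) -0.8083961034603036
edge angle -0.7777661723654208
tip [ 0.0388 -0.123   0.0305] [-0.0405 -0.1237  0.0305] hole [-0.0001 -0.0681  0.0305] r [0.0388 0.0103 0.0305]
```

```bash
python3 - <<'E'
from h import *
goto([.5791,.0217,.12],14.2)
E
```

```text
goto [ 0.     -0.2149  0.0649] [-0.    -0.    -0.011]
```

Emit:
{"method": "arm_command", "body": {"steps": [{"translation":[0,-0.06,0],"twist":[0,0,-0.011],"fingers":-0.6},{"translation":[0,-0.13,0.02],"twist":[0,0,-0.011],"fingers":-0.6},{"translation":[0,-0.19,0.05],"twist":[0,0,-0.011],"fingers":-0.6},{"translation":[0,-0.215,0.065],"twist":[0.067,0,-0.011],"fingers":-0.6},{"translation":[0,-0.215,0.065],"twist":[0.067,0,-0.011],"fingers":-0.6}]}}

```text
time: 6.5
eef_pos: [0.5782, 0.0221, 0.1187]
tcp_rot: [0.992, 0.124, -0.005, -0.035]
contact_force: [-0.6, -0.7, -3.3]
opening: 0.275
finger_force: 60.9
```

```bash
python3 - <<'E'
from h import *
np.set_printoptions(precision=4,suppress=True)
for i in range(3): read_camera('top')
s=get_state();R=Ro.from_quat(s['tcp_rot']);print(s['eef_pos'],yaw(s['tcp_rot']),R.as_matrix(),s['contact_force'])
for z in(.060,.0512,.048): print(z,R.inv().apply(np.array([.5791,.0217,z])-s['eef_pos'])/.75)
E
```

```text
[0.5802 0.0204 0.1209] 14.131922856127385 [[ 0.9697  0.2437 -0.0145]
 [ 0.2442 -0.9674  0.0666]
 [ 0.0022 -0.0681 -0.9977]] [-0.8404  0.9331 -2.1733]
0.06 [-0.0012  0.0035  0.0812]
0.0512 [-0.0012  0.0043  0.0929]
0.048 [-0.0012  0.0046  0.0971]
```

Emit:
{"method": "arm_command", "body": {"steps": [{"translation":[-0.001,0.002,0.04],"twist":[0,0,0],"fingers":-0.6},{"translation":[-0.001,0.0035,0.07],"twist":[0,0,0],"fingers":-0.6},{"translation":[-0.001,0.0035,0.084],"twist":[0,0,0],"fingers":-0.6},{"translation":[-0.001,0.004,0.0885],"twist":[0,0,0],"fingers":-0.6},{"translation":[-0.001,0.004,0.0885],"twist":[0,0,0],"fingers":-0.6}]}}

```text
time: 7.28
eef_pos: [0.5789, 0.0223, 0.0543]
tcp_rot: [0.992, 0.123, -0.003, -0.035]
contact_force: [0.6, -0.1, -3.2]
opening: 0.271
finger_force: 60.8
```

```bash
python3 - <<'E'
from h import *
np.set_printoptions(precision=4,suppress=True)
for i in range(2): read_camera('top')
s=get_state();R=Ro.from_quat(s['tcp_rot']);print(s['eef_pos'],yaw(s['tcp_rot']),s['contact_force'],s['wrist_torque'])
for z in(.0512,.050): print(z,R.inv().apply(np.array([.5791,.0217,z])-s['eef_pos'])/.75)
E
```

```text
[0.5791 0.0225 0.0546] 14.14974036503091 [-1.0574 -0.4634 -2.9196] [-0.1448  0.0188 -0.0064]
0.0512 [-0.0002  0.0013  0.0045]
0.05 [-0.0002  0.0014  0.0061]
```

Still free (−3 N is the weight). Lowering the last millimetres in small steps.

Emit:
{"method": "arm_command", "body": {"steps": [{"translation":[0,0.001,0.0015],"twist":[0,0,0],"fingers":-0.6},{"translation":[0,0.001,0.003],"twist":[0,0,0],"fingers":-0.6},{"translation":[0,0.001,0.004],"twist":[0,0,0],"fingers":-0.6},{"translation":[0,0.001,0.004],"twist":[0,0,0],"fingers":-0.6}]}}

```text
time: 7.88
eef_pos: [0.579, 0.0219, 0.0523]
tcp_rot: [0.992, 0.123, -0.004, -0.035]
contact_force: [-3.0, -1.5, 6.7]
opening: 0.272
finger_force: 62.2
```

Touching down: force has risen about 10 N. I'll release to a loose straddle around the block.

Emit:
{"method": "arm_command", "body": {"steps": [{"translation":[0,0,-0.001],"twist":[0,0,0],"fingers":-0.4},{"translation":[0,0,-0.001],"twist":[0,0,0],"fingers":-0.15},{"translation":[0,0,-0.001],"twist":[0,0,0],"fingers":-0.15},{"translation":[0,0,-0.001],"twist":[0,0,0],"fingers":-0.15}]}}

```text
time: 8.38
eef_pos: [0.5782, 0.0221, 0.0509]
tcp_rot: [0.992, 0.123, -0.004, -0.035]
contact_force: [0.0, -0.9, -0.2]
opening: 0.427
finger_force: 0.0
```

```bash
python3 - <<'E'
from h import *
import pickle
np.set_printoptions(precision=4,suppress=True)
s,c=wrist();print(s['eef_pos'],yaw(s['tcp_rot']),s['contact_force'],s['opening'])
pickle.dump((s,c),open('w5.p','wb'));save('w5',c['pixels'][100:400,0:400].repeat(2,0).repeat(2,1))
pin=np.array([.5569,.1094,.021]);print('pin pix',proj(c,pin))
u=np.array([-.2453,.9694,0])
print('expected hole top rim pix',proj(c,pin-.020*u+[0,0,.0075]))
goto([*(s['eef_pos'][:2]),.046],14.2)
E
```

```text
[0.5782 0.0221 0.0509] 14.154366503529518 [ 0.0008 -0.8557 -0.1788] 0.4274020806535638
pin pix [181.6411 227.7252]
expected hole top rim pix [207.642  233.3274]
goto [-0.      0.0005  0.0066] [-0.0671 -0.0003 -0.0007]
```

View pics/w5.png

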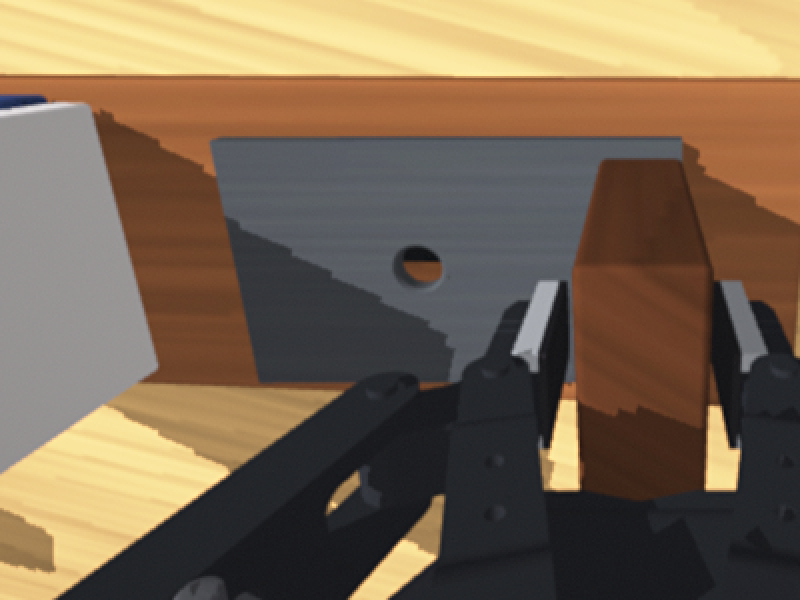

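The foot lies on the board, parallel to the rack, with the slot visible through the hole at crop (418, 265). The block stands clear between the open pads. Next, the lateral alignment from the edges.

```bash
python3 - <<'E'
from h import *
import pickle
np.set_printoptions(precision=4,suppress=True)
s,c=pickle.load(open('w5.p','rb'))
pin=np.array([.5569,.1094,.0]);u=np.array([-.2453,.9694,0]);v=np.array([-u[1],u[0],0])
px=lambda x,y:[100+(y+.5)/2-.5,(x+.5)/2-.5]
def B(x,y,z):
    d=atz(c,px(x,y),z)-pin; return np.array([d@u,d@v])*1000
print('along,lat(mm) rel pin. rack far edge',B(10,75,.014),B(700,79,.014),'near',B(200,384,.014))
print('foot far', B(213,139,.0275+.0005),B(682,137,.021),'tip near',B(258,382,.0275))
print('hole top rim',B(418,266,.0255),'slot lower edge thru hole',B(418,262,.014))
E
```

```text
along,lat(mm) rel pin. rack far edge [110.0095 -54.5568] [-103.6427  -54.7205] near [71.5457 54.1282]
foot far [ 36.2358 -38.1225] [-98.8101 -39.1227] tip near [38.2731 42.8593]
hole top rim [-19.2979   0.9234] slot lower edge thru hole [-13.9862   4.5681]
```

```bash
cat > meas.py <<'E'
from h import *
pin=np.array([.5569,.1094,.0]);u=np.array([-.2453,.9694,0]);v=np.array([-u[1],u[0],0])
def meas(c,lean,x0):
    """x0: bookend-x under the pin guess; lean in rad: foot top height as function of bookend x"""
    im=c['pixels'].astype(int); grey=im[...,2]>=im[...,0]-4
    rel=lambda rc,z:(lambda d:np.array([d@u,d@v])*1000)(atz(c,rc,z)-pin)
    far=[];near=[];rack=[]
    for col in range(0,340,5):
        b=im[:,col,:].sum(1)
        g=np.flatnonzero(grey[140:330,col])+140
        seg=np.split(g,np.flatnonzero(np.diff(g)>6)+1)
        seg=[q for q in seg if len(q)>50] or [None]
        q=seg[0]
        if q is not None and col>112:
            far.append((q[0]-.5,col))
            if col<175: near.append((q[-1]+.5,col))
        k=im[110:160,col,2].astype(float);d=np.diff(k);j=np.argmin(d)
        rack.append((j+110.5,col))
    zt=lambda a:.014+.006+(a/1000+x0+.012)*np.tan(lean)
    def wp(l,foot):
        o=[]
        for rc in l:
            z=.02 if foot else .014
            for _ in range(3 if foot else 1):
                r=rel(rc,z); z=zt(r[0]) if foot else z
            o.append(r)
        return np.array(o)
    for n,l,f in(('far',far,1),('near',near,1),('rack',rack,0)):
        if len(l)<3: print(n,'none');continue
        w=wp(l,f);p=np.polyfit(w[:,0],w[:,1],1);r=w[:,1]-np.polyval(p,w[:,0]);k=abs(r-np.median(r))<1.5
        p=np.polyfit(w[k,0],w[k,1],1);print(n,'n',k.sum(),'along',w[k,0].min().round(1),w[k,0].max().round(1),'lat at 0: %.2f slope deg %.2f'%(p[1],np.degrees(np.arctan(p[0]))))
E
python3 - <<'E'
from meas import *
import pickle
s,c=pickle.load(open('w5.p','rb'));meas(c,np.radians(4),.088)
p=c['pixels'];print(p[134:146,200].tolist());print(p[284:296,160].tolist())
E
```

```text
far n 35 along -67.0 30.0 lat at 0: -38.84 slope deg -0.02
near n 2 along 19.6 35.9 lat at 0: 61.28 slope deg -45.61
rack n 68 along -95.2 113.1 lat at 0: -55.25 slope deg 0.13
[[240, 209, 138], [243, 215, 143], [245, 217, 144], [237, 194, 125], [175, 126, 77], [148, 91, 56], [173, 107, 64], [186, 117, 70], [182, 115, 68], [176, 109, 66], [172, 107, 64], [170, 107, 64]]
[[52, 55, 59], [52, 55, 58], [52, 54, 56], [51, 52, 57], [51, 53, 58], [49, 53, 58], [59, 56, 57], [93, 64, 52], [110, 69, 45], [109, 65, 40], [121, 81, 51], [164, 127, 82]]
```

The bookend sits about 1.1 mm off the pin line, toward −tool x. I'll regrip lightly, shift it back 1.1 mm and release.

Emit:
{"method": "arm_command", "body": {"steps": [{"translation":[0,0,0],"twist":[0,0,0],"fingers":-0.6},{"translation":[0,0,0],"twist":[0,0,0],"fingers":-0.6},{"translation":[0,0,0],"twist":[0,0,0],"fingers":-0.6},{"translation":[0.0015,0,0],"twist":[0,0,0],"fingers":-0.6},{"translation":[0.0015,0,0],"twist":[0,0,0],"fingers":-0.6}], "grip_force": 25}}

```text
time: 9.05
eef_pos: [0.5787, 0.0222, 0.0511]
tcp_rot: [0.992, 0.124, -0.005, -0.035]
contact_force: [-3.4, -1.5, 2.3]
opening: 0.279
finger_force: 29.8
```

Emit:
{"method": "arm_command", "body": {"steps": [{"translation":[0,0,0],"twist":[0,0,0],"fingers":-0.4},{"translation":[0,0,0],"twist":[0,0,0],"fingers":-0.15},{"translation":[0,0,0],"twist":[0,0,0],"fingers":-0.15},{"translation":[0,0,0],"twist":[0,0,0],"fingers":-0.15}]}}

```text
time: 9.55
eef_pos: [0.5795, 0.0225, 0.0511]
tcp_rot: [0.992, 0.123, -0.004, -0.035]
contact_force: [-0.7, -0.0, -0.4]
opening: 0.425
finger_force: 0.0
```

```bash
python3 - <<'E'
from meas import *
import pickle
s,c=wrist();print(s['eef_pos'],yaw(s['tcp_rot']),s['contact_force']);pickle.dump((s,c),open('w6.p','wb'));meas(c,np.radians(4),.088)
def hole(f):
    s,c=pickle.load(open(f,'rb'));im=c['pixels'][210:255,185:235]
    m=((im[...,0].astype(int)>im[...,2]+15)|(im.max(2)<40)).astype(np.uint8)
    n,l,st,ce=cv2.connectedComponentsWithStats(m);i=1+np.argmax(st[1:,4]);d=atz(c,(ce[i]+[185,210])[::-1],.0225)-pin;print(f,st[i],ce[i]+[185,210],d@u,d@v)
hole('w5.p');hole('w6.p')
E
```

```text
[0.57949283 0.0224615  0.05114696] 14.152541457837645 [-0.70776829 -0.02793152 -0.35862947]
far n 35 along -67.0 30.4 lat at 0: -38.98 slope deg -0.02
near n 2 along 19.8 36.2 lat at 0: 61.03 slope deg -45.63
rack n 68 along -95.2 113.7 lat at 0: -55.35 slope deg 0.09
w5.p [ 16  14  21  17 268] [210.65671642 232.15298507] -0.0191345351669693 0.0018049532518665014
w6.p [ 16  15  20  18 268] [210.55223881 233.32835821] -0.01890794903539873 0.0013340778774161648
```

Emit:
{"method": "arm_command", "body": {"steps": [{"translation":[0,0,0.008],"twist":[0,0,0],"fingers":-0.15},{"translation":[0,-0.005,0.0125],"twist":[0,0,0],"fingers":-0.15},{"translation":[0,-0.01,0.013],"twist":[0,0,0],"fingers":-0.15},{"translation":[0,-0.015,0.0133],"twist":[0,0,0],"fingers":-0.15},{"translation":[0,-0.02,0.0136],"twist":[0,0,0],"fingers":-0.15}]}}

```text
time: 10.22
eef_pos: [0.5757, 0.0377, 0.0422]
tcp_rot: [0.992, 0.123, -0.004, -0.035]
contact_force: [0.6, -2.3, -0.5]
opening: 0.427
finger_force: 0.0
```

```bash
cat >> meas.py <<'E'
import pickle
def look(n,z=.0225,r=(205,265),co=(175,245)):
    s,c=wrist();pickle.dump((s,c),open(n,'wb'));print(s['time'],s['eef_pos'],yaw(s['tcp_rot']),s['contact_force'])
    im=c['pixels'][r[0]:r[1],co[0]:co[1]]
    m=((im[...,0].astype(int)>im[...,2]+12)|(im.max(2)<40)|(im.max(2)>130)).astype(np.uint8)
    k,l,st,ce=cv2.connectedComponentsWithStats(m)
    for i in range(1,k):
        if 80<st[i,4]<900:
            d=atz(c,(ce[i]+[co[0],r[0]])[::-1],z)-pin;print('hole',st[i],(ce[i]+[co[0],r[0]]).round(1),'along %.1f lat %.1f'%(1e3*(d@u),1e3*(d@v)))
    meas(c,0 if z<.02 else np.radians(4.2),.075)
E
python3 -c "
from meas import *
look('w7.p')"
```

```text
10.225 [0.57566485 0.03768957 0.04221426] 14.154074510228728 [ 0.61815319 -2.32908239 -0.54244033]
hole [ 32  27  18  17 191] [216.  241.8] along -10.2 lat 2.7
far n 38 along -61.0 39.2 lat at 0: -39.25 slope deg -0.07Traceback (most recent call last):
  File "<string>", line 3, in <module>
    look('w7.p')
    ~~~~^^^^^^^^
  File "meas.py", line 41, in look
    meas(c,0 if z<.02 else np.radians(4.2),.075)
    ~~~~^^^^^^^^^^^^^^^^^^^^^^^^^^^^^^^^^^^^^^^^
  File "meas.py", line 31, in meas
    p=np.polyfit(w[k,0],w[k,1],1);print(n,'n',k.sum(),'along',w[k,0].min().round(1),w[k,0].max().round(1),'lat at 0: %.2f slope deg %.2f'%(p[1],np.degrees(np.arctan(p[0]))))
    raise TypeError("expected non-empty vector for x")
TypeError: expected non-empty vector for x
```

Sliding with about 2.3 N of friction, and the hole is about 10 mm short of the pin. Continuing in small steps.

Emit:
{"method": "arm_command", "body": {"steps": [{"translation":[0,-0.0027,0.0002],"twist":[0,0,0],"fingers":-0.15},{"translation":[0,-0.0053,0.0004],"twist":[0,0,0],"fingers":-0.15},{"translation":[0,-0.008,0.0006],"twist":[0,0,0],"fingers":-0.15}]}}

```text
time: 10.65
eef_pos: [0.5741, 0.0437, 0.0422]
tcp_rot: [0.992, 0.123, -0.004, -0.035]
contact_force: [-0.1, -0.5, 1.0]
opening: 0.422
finger_force: 0.0
```

Emit:
{"method": "arm_command", "body": {"steps": [{"translation":[0,-0.0013,0.0001],"twist":[0,0,0],"fingers":-0.15},{"translation":[0,-0.0027,0.0002],"twist":[0,0,0],"fingers":-0.15}]}}

```text
time: 10.9
eef_pos: [0.5732, 0.0458, 0.0417]
tcp_rot: [0.992, 0.123, -0.004, -0.035]
contact_force: [-0.3, 0.4, 0.0]
opening: 0.423
finger_force: 0.0
```

```bash
sed -i "s/if len(l)<3:/if len(l)<4:/" meas.py; python3 -c "
from meas import *
try: look('w8.p')
except TypeError: pass"
```

```text
10.9 [0.57322483 0.04576269 0.0417404 ] 14.161379030751934 [-0.32601561  0.42303141  0.0470204 ]
hole [ 33  22  24  18 260] [218.1 236.2] along -3.6 lat -0.7
far n 34 along -50.1 38.3 lat at 0: -41.01 slope deg -0.90
near n 1 along 33.6 33.6 lat at 0: 16.74 slope deg 26.50
rack n 68 along -71.2 126.9 lat at 0: -55.33 slope deg 0.08meas.py:31: RankWarning: Polyfit may be poorly conditioned
  p=np.polyfit(w[k,0],w[k,1],1);print(n,'n',k.sum(),'along',w[k,0].min().round(1),w[k,0].max().round(1),'lat at 0: %.2f slope deg %.2f'%(p[1],np.degrees(np.arctan(p[0]))))
```

Contact force has vanished and the foot's picture has shifted, so it may have dropped. I'll re-evaluate with the foot assumed flat, and look.

```bash
python3 - <<'E' 2>/dev/null
from meas import *
s,c=pickle.load(open('w8.p','rb'))
for l,x in((0,.068),(np.radians(4.2),.075)):
    try: meas(c,l,x)
    except TypeError: print('-')
save('w8',cv2.resize(c['pixels'][130:330,80:346],None,fx=3,fy=3,interpolation=cv2.INTER_CUBIC))
print('pin',proj(c,pin+[0,0,.021]))
E
```

```text
far n 34 along -49.7 45.0 lat at 0: -39.69 slope deg -0.02
near n 1 along 39.8 39.8 lat at 0: 19.80 slope deg 26.47
rack n 68 along -71.2 126.9 lat at 0: -55.33 slope deg 0.08
far n 34 along -50.1 38.3 lat at 0: -41.01 slope deg -0.90
near n 1 along 33.6 33.6 lat at 0: 16.74 slope deg 26.50
rack n 68 along -71.2 126.9 lat at 0: -55.33 slope deg 0.08
pin [213.38545011 236.11830472]
```

View pics/w8.png

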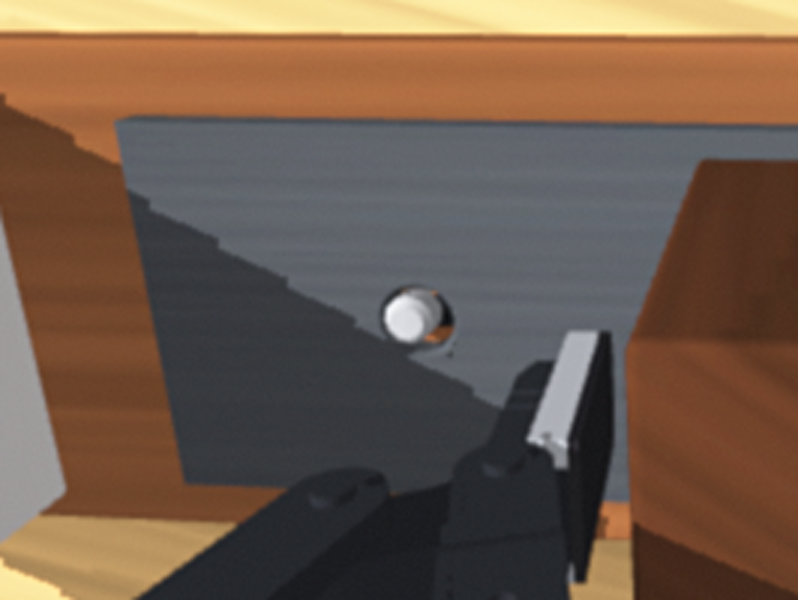

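The picture shows the pin's bright head standing inside the hole at crop (410, 318). The foot is flat and parallel to the rack: edge slope is −0.02° against 0.08°, taking the foot as flat. It has dropped, so I stop pushing, open and withdraw straight up.

Emit:
{"method": "arm_command", "body": {"steps": [{"translation":[0,0,0],"twist":[0,0,0],"fingers":0.15},{"translation":[0,0.002,0],"twist":[0,0,0],"fingers":0.15},{"translation":[0,0.004,0],"twist":[0,0,0],"fingers":0.15},{"translation":[0,0.002,-0.03],"twist":[0,0,0],"fingers":0.15},{"translation":[0,0,-0.06],"twist":[0,0,0],"fingers":0.15}]}}

```text
time: 11.58
eef_pos: [0.574, 0.0422, 0.087]
tcp_rot: [0.992, 0.123, -0.005, -0.035]
contact_force: [0.3, -0.4, -0.5]
opening: 0.58
finger_force: 0.0
```

Emit:
{"method": "arm_command", "body": {"steps": [{"translation":[0,-0.004,-0.06],"twist":[0,0,0],"fingers":0.15},{"translation":[0,-0.008,-0.12],"twist":[0,0,0],"fingers":0.15},{"translation":[0,-0.008,-0.15],"twist":[0,0,0],"fingers":0.15},{"translation":[0,-0.008,-0.15],"twist":[0,0,0],"fingers":0.15}]}}

```text
time: 12.08
eef_pos: [0.5762, 0.0401, 0.2021]
tcp_rot: [0.992, 0.123, -0.002, -0.034]
contact_force: [-0.8, -0.3, -0.2]
opening: 0.574
finger_force: 0.0
```

```bash
python3 - <<'E' 2>/dev/null
from meas import *
s,c=wrist();print(s['time'],s['eef_pos'],s['contact_force'],s['opening'])
im=c['pixels'];q=[np.round(proj(c,pin+x*u+[0,0,z]),1) for x,z in((0,.02),(.056,.02),(-.068,.1))];print(q)
r,k=int(q[0][1]),int(q[0][0]);w=im[r-15:r+16,k-18:k+19].astype(int)
m=(w.min(2)>120).astype(np.uint8);n,l,st,ce=cv2.connectedComponentsWithStats(m);print([(st[i].tolist(),(ce[i]+[k-18,r-15]).round(1)) for i in range(1,n)])
try: meas(c,0,.068)
except Exception as e: print(e)
t=read_camera('top')
for x,y in((.056,.04),(.056,-.04)): print('top tip corner',proj(t,pin+x*u+y*v+[0,0,.02]).round(1))
g=t['pixels'].astype(int);row=int(proj(t,pin+.03*u+[0,0,.02])[1]);print(recognise(t,'bookend')[:4],recognise(c,'bookend')[:2])
E
```

```text
12.075 [0.57618137 0.04010399 0.20210343] [-0.77991357 -0.25973927 -0.20343431] 0.5735076516719562
[array([266.5, 178.9]), array([216.9, 178.1]), array([324.3, 201.1])]
[([15, 12, 8, 9, 57], array([266.7, 178.9]))]
far n 33 along -48.5 166.7 lat at 0: -39.34 slope deg -1.12
expected non-empty vector for x
top tip corner [239.2 230.2]
top tip corner [231.4 199.9]
[{'point': [271.8, 475.5], 'conf': 0.84}, {'point': [279.5, 398.0], 'conf': 0.66}, {'point': [213.5, 209.3], 'conf': 0.59}] [{'point': [181.9, 285.2], 'conf': 0.79}, {'point': [389.7, 469.8], 'conf': 0.78}]
```

The pin still shows at the predicted spot (266.7, 178.9). One last numeric check of the foot outline, then hand in.

```bash
python3 - <<'E'
from meas import *
s,c=wrist();im=c['pixels'].astype(int)
def edge(pts,z):
    w=np.array([[(d:=atz(c,p,z)-pin)@u,d@v] for p in pts])*1e3; return w
m=(im[...,2]>=im[...,0]-4)
tip=[];far=[]
for r in range(150,200,4):
    k=np.flatnonzero(~m[r,195:255]);   # last non-grey before foot
    k=[j for j in range(195,255) if m[r,j:j+5].all()]
    if k: tip.append((r,k[0]-.5))
for col in range(225,300,5):
    k=[j for j in range(120,165) if m[j:j+5,col].all()]
    if k: far.append((k[0]-.5,col))
a=edge(tip,.02);b=edge(far,.02)
print('tip along median %.1f slope %.2f deg'%(np.median(a[:,0]),np.degrees(np.polyfit(a[:,1],a[:,0],1)[0])),'far lat %.1f slope %.2f deg'%(np.median(b[:,1]),np.degrees(np.polyfit(b[:,0],b[:,1],1)[0])))
E
```

```text
tip along median 52.1 slope 0.01 deg far lat -39.3 slope 0.38 deg
```

```bash
python3 -c "
from plant import *
print(sign_off())"
```

```text
the job is handed in; nothing more can be done
None
```

The dark bookend is back on the rack: it dropped over the pin, its foot measures flat and in line with the rack, the gripper is clear, and I handed the job in at about 12 s; no verdict came back.

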